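# Put the egg timer away, then hand the egg dish across the worktop

### The job

First set the egg timer down gently, upright, in the open drawer of the small wooden box, let go and slide the drawer fully shut. Then take the earthenware dish by one of its two upright ears, lift it about ten centimetres, turn it a quarter turn in the air so that its free ear points straight across the worktop (square to the front edge, away from the robot), and finish there still holding it, level and at rest, to be taken over. The loose egg, untouched, must stay in the middle of the dish throughout, and the mills, the shaker and the teaspoon stay where they are.

Things in the scene. Friction and masses are not known exactly. Their poses are not given: they have to be found in the camera images.
- timer: mechanical egg timer, red dome over a white base, round, 61 mm across and 56 mm tall, stands free on the near worktop between the dish and the wooden serving board; origin at the centre of its underside, z up; about 0.13 kg, hold it by its side about 35 mm above its foot
- chest_drawer0 (a joint): how far the drawer of the small wooden box is out, in m: 0 fully shut, 0.11 fully out; it starts about 0.1 out, runs easily (about 1.5 N) and stays where it is left. The fixed box, at the right of the worktop, is 180 mm wide, 170 mm deep and 115 mm high, with jars on the back half of its top
- drawer_floor (a point): centre of the drawer's inner floor, moves with it; x points into the box (the way it shuts), y along the front, z up. The inside is 138 mm along y, 125 mm along x; its walls, 6 mm thick, rise 71 mm above the floor, and 81 mm of height pass under the box's top. With the drawer d out, only x = -62 mm to d - 68 mm is open to above
- chest_drawer0_handle (a point): middle of the drawer's horizontal steel bar handle (90 mm long along the front, round, about 10 mm thick, 35 mm in front of the drawer face), about 77 mm above the worktop; moves with the drawer, axes as the drawer floor's. The handle can be pushed from the front
- dish: round earthenware dish, 149 mm across, rim 31 mm high, 0.2 kg; origin: centre of its underside, z up. Inside, a flat middle 20 mm across, a 7 degree slope to radius 46 mm, then a steeper side. Flat ears, 8 mm thick along x, 40 mm wide along y, tops 62 mm up, stand on the rim at x = +76 and -76 mm. At the start the ears lie roughly along the length of the worktop
- ear_a (a point): middle of the ear at +x of the dish, 56 mm above its underside; axes as the dish's. Grip an ear across its 8 mm thickness, one finger inside the rim and one outside, fingertips at least 36 mm above the underside; open the fingers only some 35 mm so that the inner one clears the egg
- ear_b (a point): middle of the ear at -x of the dish, 56 mm above its underside; axes as the dish's; gripped in the same way
- egg: hen's egg, rigid, 57 mm long and 44 mm thick, 0.058 kg, lying loose in the middle of the dish; it rolls if the dish is tilted or jerked. Origin at its middle (28 mm above the dish's underside); its axes turn as it rolls
- worktop: the fixed worktop, 668 mm by 1489 mm, seen from the robot turned about 30 degrees to the left; x points across it, square to its front edge and away from the robot, y along it to its left-hand end; its top is at z = 0 of the room (38 mm above this origin)
- front_edge (a point): point on the worktop's front edge (the long edge nearest the robot), at its top, in front of the dish; axes as the worktop's
- salt_mill: light wooden mill, 52 mm thick, 129 mm tall, standing to the left; leave it alone. Origin at the centre of its underside
- pepper_mill: dark wooden mill, 52 mm thick, 140 mm tall, standing to the left; leave it alone. Origin at the centre of its underside
- teaspoon: steel teaspoon, 138 mm long, lying to the left of the dish; leave it alone. Origin at the centre of its underside, x along it
- red_shaker: glass shaker with a red cap, 42 mm thick, 92 mm tall, standing on the flat wooden serving board (22 mm thick) behind the drawer; leave it alone. Origin at the centre of its underside
Not all that is in view belongs to the job. What is shaped like the egg but orange or pink is not meant.

How it is judged:
By the outcome, as a careful person would: the job done as asked, in the order asked, and still so for the second after the job is handed in, while the arm keeps its last pose, push and grip.
It also fails if it takes over 67 s, if anything falls off the work surface, if the arm or the gripper's body presses on something with over 40 N, if the wrist force passes 120 N, or if a joint passes its speed limit or range.

### The arm

A 7-joint arm with a two-finger parallel gripper is mounted at the origin on a cart in front of the work surface, level with it; the furniture and walls round the work are solid. World frame = base frame: x ahead of the robot, y to its left, z up, the work surface at z = 0. Lengths are in m, angles in rad, forces in N, time in s.
With the tool pointing down it reaches from about 0.35 to 0.9 m from the base axis. Payload 7.2 kg.
Tool frame: the origin (TCP) lies between the finger pads; the fingertips stand 19 mm ahead of it and the grasp point (between the pads) is the TCP (r.tips_ahead is the distance from the TCP to the fingertips, in m); z points along the fingers, y is the line along which they close (so a half turn about z gives the same grasp; the last joint's range is limited). The gripper opens to 88 mm and grips with 3 to 60 N. Pads are 20 mm wide; open, the fingers measure 115 mm over their backs; the gripper's body (75 mm by 178 mm) begins 61 mm behind the grasp point.
Start: joints at [-1.294, 0.411, -0.013, 1.596, 0.006, 1.134, -0.082], TCP at [0.211, 0.588, 0.242] pointing down, gripper open.
Joint ranges: [-2.95, 2.95], [-0.29, 1.99], [-1.47, 1.44], [0.14, 2.54], [-1.03, 4.17], [0.13, 1.85], [-2.86, 2.86]. Speed limits (rad/s): [2.39, 2.39, 3.01, 3.01, 3.14, 3.14, 3.14].

### API

Orientations are given as a unit quaternion [x, y, z, w].
In Python, from workcell import r gives the robot as it stands.
- The arm moves only by the tool step_arm, never from a script. Its argument "plan" is a list of rows, each an object with "translation": the shift along the tool's x, y, z in cm, a list of three; "yaw": the turn about the tool's z in units of 8 degrees (1.0 is 8 degrees); "gripper": the finger opening in cm, from 0 to 8.78. In form: [{"translation": [tx, ty, tz], "yaw": yaw, "gripper": gripper}, ...]. A call has 1 to 12 rows; each row shifts and turns the commanded pose from where the row before left it, along the tool's axes as they then stand; what a row does not reach is not made up. A row lasts 1/8 s, in which the tool goes at most 62.5 mm and 10.7 degrees, less where a joint would pass 70% of its speed; a pose out of reach is approached as far as the arm can. A call is refused whole if a number of a shift passes 6.25 or a number of a turn 1, either way. A call with a gripper value outside its range is refused whole. The fingers move at their own pace and stop on an object; "squeeze" is the grip in N (left out, the last holds). Time passes only in rows, so rows that do not move let the fingers close. It gives the time, the measured TCP pose, the force, the opening and the grip force at its end, in the units of the state.
- r.get_obs(): the state, without advancing time (a new reading comes with each control period).
- r.camera(name): name is "side" or "top"; returns a dict with "frame" (400x640x3 uint8, blue, green, red), "depth" (400x640 float32, m along the optical axis (not along the pixel's ray), 0 where there is no reading), "fx", "fy", "cx", "cy" (pixels), "k1" (the pictures are not rectified: a ray, as slopes to the right and down, at radius r is drawn at 1 + k1 r^2 times it, then the intrinsics apply), "world_from_camera" (4x4, takes a point from camera to world coordinates). Camera axes: x right, y down, z forward; pixel columns grow to the right and rows downward; lengths in m; the calibration is good to about 2 mm. A picture is of the moment at which its call begins.
- r.hand_in(): hands the job in; it is judged then, once.
The state is a dict: "t": time; "joint_pos": joint angles; "qd": joint speeds; "joint_efforts": joint torques, N m; "position": TCP position; "ee_rot": TCP orientation; "wrist_force": force on the tool from outside, world axes, zero at the start; "torque": the same for the moment, N m; "width": finger opening in m; "grip_force": force on a finger pad.
Only numpy, scipy, OpenCV 4.12 (cv2) and the standard library are available. Lean on these libraries where they do the work, as an engineer would, in place of code of your own. Each camera call takes 0.05 s, during which the arm holds its last target. There are 200 camera calls.

## Working session

There is one attempt and no reset: what is moved stays moved. The work goes in short steps, Python scripts to look and compute and a tool call to move; the robot and the scene stay as the last step left them, time stands still between calls to the robot, and variables do not carry over. Pictures are saved under pics/ and viewed, at most 10 in all, crops included, and the job is handed in when it is done.

Besides the shell and the picture viewer there is one more tool, called after "Request:" as a command line: name --argument value ..., lists and objects as JSON in quotes. step_arm: Moves the arm, as the interface text tells. Its arguments: {"type":"object","properties":{"plan":{"type":"array","items":{"type":"object","properties":{"translation":{"type":"array","items":{"type":"number"}},"yaw":{"type":"number"},"gripper":{"type":"number"}}}},"squeeze":{"type":"number"}},"required":["plan"]}

```bash
mkdir -p pics; ls
cat > h.py <<'E'
import numpy as np, cv2
from workcell import r
def ray(c,u,v):
    x=(np.asarray(u,float)-c["cx"])/c["fx"]; y=(np.asarray(v,float)-c["cy"])/c["fy"]
    xd,yd=x,y
    for _ in range(20):
        s=1+c["k1"]*(x*x+y*y); x,y=xd/s,yd/s
    return np.stack([x,y,np.ones_like(x)],-1)
def onplane(c,u,v,z):
    T=np.array(c["world_from_camera"]); d=ray(c,u,v)@T[:3,:3].T; o=T[:3,3]
    return o+d*((z-o[2])/d[...,2])[...,None]
def cloud(c):
    h,w=c["depth"].shape; v,u=np.mgrid[:h,:w]
    T=np.array(c["world_from_camera"]); return (ray(c,u,v)*c["depth"][...,None])@T[:3,:3].T+T[:3,3]
E
python3 - <<'E'
from h import *
o=r.get_obs(); print({k:np.round(v,3) for k,v in o.items()})
for n in("side","top"):
    c=r.camera(n); cv2.imwrite(f"pics/{n}0.png",c["frame"]); np.savez(f"{n}0.npz",**c)
    print(n,{k:c[k] for k in("fx","fy","cx","cy","k1")},np.round(c["world_from_camera"],3).tolist())
E
```

```text
pics
{'t': np.float64(0.0), 'joint_pos': array([-1.294,  0.412, -0.013,  1.597,  0.006,  1.134, -0.082]), 'qd': array([ 0.002, -0.   , -0.001, -0.001, -0.   , -0.002, -0.001]), 'joint_efforts': array([-0.0000e+00, -5.8794e+01,  6.4200e-01, -2.9107e+01, -5.4000e-02,
        1.8000e-02,  0.0000e+00]), 'position': array([0.211, 0.588, 0.241]), 'ee_rot': array([ 0.172,  0.985, -0.001, -0.   ]), 'wrist_force': array([ 0.352,  1.289, -0.103]), 'torque': array([-0.03 ,  0.027,  0.036]), 'grip_force': np.float64(0.0), 'width': np.float64(0.088)}
side {'fx': 371.38196918345255, 'fy': 371.38196918345255, 'cx': 322.8232858418314, 'cy': 194.77260054996157, 'k1': -0.061799861867761076} [[-0.997, -0.035, 0.072, 0.43], [-0.079, 0.557, -0.827, 1.153], [-0.011, -0.83, -0.558, 0.626], [0.0, 0.0, 0.0, 1.0]]
top {'fx': 436.3532752360454, 'fy': 436.3532752360454, 'cx': 321.1922624192397, 'cy': 194.2390606249981, 'k1': -0.0665640741323267} [[0.011, -0.999, 0.053, 0.447], [-1.0, -0.011, -0.006, 0.348], [0.006, -0.053, -0.999, 1.337], [0.0, 0.0, 0.0, 1.0]]
```

View pics/top0.png

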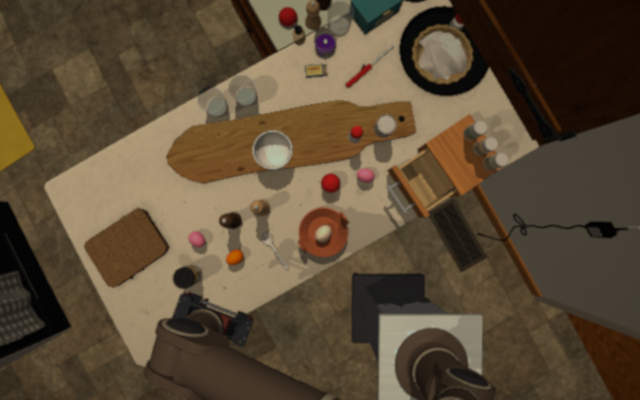

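View pics/side0.png

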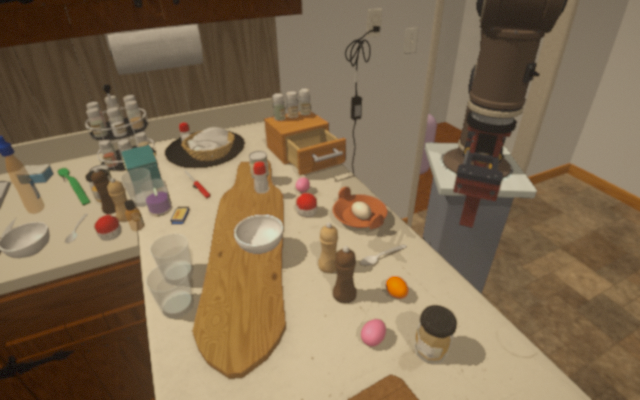

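Top view: the candidates for the timer are the red domes at top (330,183) on the near worktop between dish and board, (288,17) on the other counter, and the red cap at (357,132), which is the shaker. (330,183), side (306,204), fits the description. The dish is at top (323,232) with the white egg at (323,233). The pink (365,175), (198,240) and orange (235,257) eggs are decoys. The open drawer is at about (425,180) and its handle at about (400,200).

Run:
```python
from h import *
L={n:dict(np.load(f"{n}0.npz")) for n in("top","side")}
a=L["top"]["frame"][110:270,270:530]; b=L["side"]["frame"][110:270,240:420]
cv2.imwrite("pics/crop0.png",np.vstack([cv2.resize(a,(780,480),interpolation=2)]))
cv2.imwrite("pics/crop1.png",cv2.resize(b,(675,600),interpolation=2))
def blobs(n,lo,hi,box):
    c=L[n];hsv=cv2.cvtColor(c["frame"],cv2.COLOR_BGR2HSV);m=cv2.inRange(hsv,lo,hi)
    z=np.zeros_like(m);x0,y0,x1,y1=box;z[y0:y1,x0:x1]=m[y0:y1,x0:x1]
    k,l,s,ce=cv2.connectedComponentsWithStats(z);i=1+np.argmax(s[1:,4]);return l==i,s[i],ce[i]
P={n:cloud(L[n]) for n in L}
for name,lo,hi,bx in [("timer",(0,200,90),(8,255,255),{"top":(312,165,350,205),"side":(285,185,325,220)}),
                   ("dish",(3,90,40),(14,230,255),{"top":(290,200,360,270),"side":(325,180,400,240)}),
                   ("egg",(10,20,150),(30,120,255),{"top":(305,215,340,250),"side":(342,195,378,225)})]:
    for n in L:
        m,s,ce=blobs(n,lo,hi,bx[n]);p=P[n][m];p=p[L[n]["depth"][m]>0]
        print(name,n,s,ce.round(1),"n",len(p),np.percentile(p,[2,50,98],axis=0).round(3).tolist())
```

```text
timer top [322 175  17  16 213] [330.1 182.4] n 213 [[0.529, 0.291, 0.042], [0.551, 0.315, 0.052], [0.573, 0.335, 0.058]]
timer side [298 195  15  12 110] [304.6 199.6] n 109 [[0.535, 0.312, 0.043], [0.553, 0.329, 0.052], [0.569, 0.341, 0.057]]
dish top [ 298  207   51   52 1928] [322.9 232.1] n 1923 [[0.335, 0.265, -0.002], [0.404, 0.334, 0.018], [0.473, 0.403, 0.056]]
dish side [ 332  186   56   44 1410] [358.9 209.9] n 1405 [[0.333, 0.265, 0.001], [0.408, 0.323, 0.025], [0.47, 0.408, 0.059]]
egg top [316 225  14  14 129] [322.2 231.4] n 129 [[0.389, 0.318, 0.01], [0.405, 0.337, 0.043], [0.423, 0.354, 0.051]]
egg side [352 201  17  16 219] [360.  208.7] n 219 [[0.38, 0.298, 0.021], [0.401, 0.347, 0.041], [0.422, 0.359, 0.051]]
```

View pics/crop0.png

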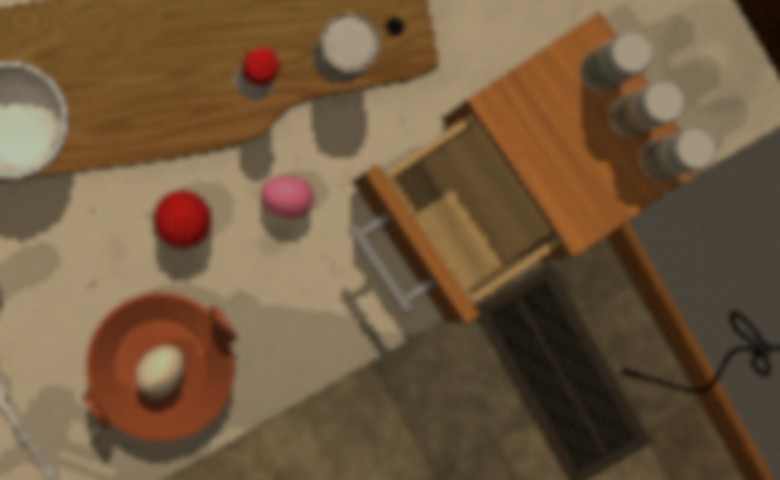

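View pics/crop1.png

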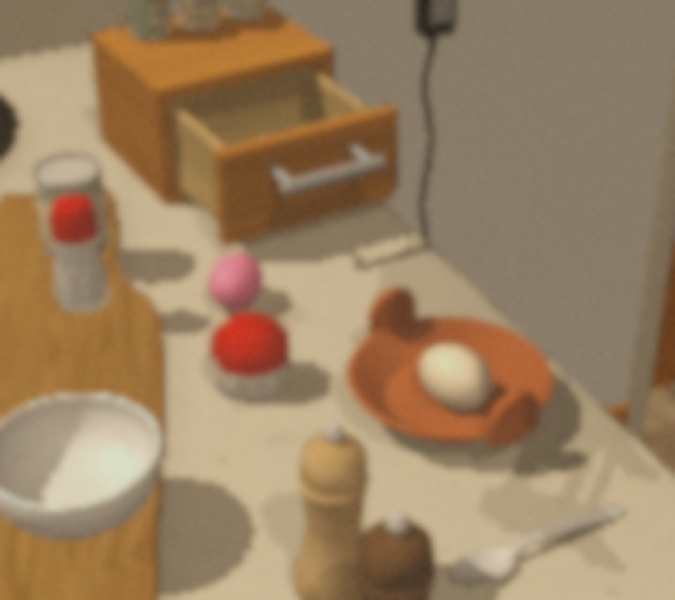

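The crops confirm the timer: red dome on white base at crop (183,218) and (250,350). The shaker's cap stands on a glass body on the board. The dish ears are at crop (220,325) and (97,400), with the white egg between them. A pink decoy egg sits between timer and drawer. Next I measure each of these.

Run:
```python
from h import *
L={n:dict(np.load(f"{n}0.npz")) for n in("top","side")}
P={n:cloud(L[n]) for n in L}
# worktop front edge
pt=P["top"]; pts=[]
for u in range(262,380,2):
    v=np.where((np.abs(pt[:,u,2])<0.012)&(L["top"]["depth"][:,u]>0))[0]; v=v[v<310]
    if len(v): pts.append(pt[v.max(),u])
pts=np.array(pts); 
f=cv2.fitLine(pts[:,:2].astype(np.float32),cv2.DIST_HUBER,0,1e-3,1e-3).ravel(); res=np.abs((pts[:,:2]-f[2:])@[-f[1],f[0]])
print("front edge ang",np.degrees(np.arctan2(f[1],f[0])),f,"res",np.median(res),res.max())
# back edge of worktop / left end via pixels
for n in P:
    p=P[n].reshape(-1,3);ok=L[n]["depth"].ravel()>0;p=p[ok];hsv=cv2.cvtColor(L[n]["frame"],cv2.COLOR_BGR2HSV).reshape(-1,3)[ok]
    # timer
    d=np.hypot(p[:,0]-.551,p[:,1]-.316); q=p[(d<.045)&(p[:,2]>.012)&(p[:,2]<.07)]
    c,rad=cv2.minEnclosingCircle(q[:,:2].astype(np.float32)); print(n,"timer",c,rad,q[:,2].max())
    q=q[q[:,2]>.03];A=np.c_[2*q,np.ones(len(q))];s=np.linalg.lstsq(A,(q**2).sum(1),rcond=None)[0];print("  sphere",s[:3],np.sqrt(s[3]+s[:3]@s[:3]))
    # dish
    d=np.hypot(p[:,0]-.404,p[:,1]-.334); q=p[(d<.1)&(p[:,2]>.024)&(p[:,2]<.07)]; 
    c,rad=cv2.minEnclosingCircle(q[:,:2].astype(np.float32)); print(n,"dish+ears",c,rad)
    rr=np.hypot(*(q[:,:2]-c).T)
    e=q[(q[:,2]>.042)&(rr>.05)]
    s=(e[:,1]<c[1])
    for nm,k in(("right",s),("left",~s)):
        if k.sum(): print("  ear",nm,k.sum(),np.median(e[k],0).round(4),np.percentile(e[k],[3,97],axis=0).round(3).tolist())
    # drawer / box
    m=(p[:,0]>.38)&(p[:,0]<.75)&(p[:,1]<.27)&(p[:,1]>-.15)&(p[:,2]>.015)&(p[:,2]<.13)
    q=p[m]; print(n,"box",len(q),np.histogram(q[:,2],bins=np.arange(.01,.131,.005)))
```

```text
front edge ang -60.36854 [ 0.49441913 -0.86922365  0.28097388  0.3409039 ] res 0.0010083421105994308 0.003161387529637142
top timer (0.5512062907218933, 0.31276535987854004) 0.030474737286567688 0.059485298783043206
  sphere [0.5509795  0.31228066 0.02760458] 0.029800966275332297
top dish+ears (0.4062342047691345, 0.3349066972732544) 0.08100461959838867
  ear right 38 [0.4477 0.2728 0.0563] [[0.432, 0.261, 0.047], [0.463, 0.281, 0.062]]
  ear left 41 [0.3606 0.3946 0.0563] [[0.346, 0.384, 0.045], [0.376, 0.407, 0.062]]
top box 7526 (array([   0,  836, 1750,  328,  107,  108,   98,   47,   45,   43,   39,
         45,   51,  125,  130,  191,  354,  162,  239,  176, 1455, 1111,
         58,   28]), array([0.01 , 0.015, 0.02 , 0.025, 0.03 , 0.035, 0.04 , 0.045, 0.05 ,
       0.055, 0.06 , 0.065, 0.07 , 0.075, 0.08 , 0.085, 0.09 , 0.095,
       0.1  , 0.105, 0.11 , 0.115, 0.12 , 0.125, 0.13 ]))
side timer (0.5502066016197205, 0.3154899775981903) 0.031109748408198357 0.057609562999751174
  sphere [0.5509168  0.31446369 0.0288393 ] 0.0296601008864085
side dish+ears (0.40618517994880676, 0.338290810585022) 0.08169879764318466
  ear right 77 [0.4466 0.2763 0.0515] [[0.43, 0.265, 0.043], [0.463, 0.285, 0.063]]
  ear left 95 [0.362  0.4015 0.0524] [[0.346, 0.389, 0.042], [0.376, 0.41, 0.063]]
side box 4859 (array([  0,  82, 516, 196, 216, 195, 215, 167, 144, 147, 153, 180, 182,
       243, 270, 235, 310, 148, 213, 117, 265, 578,  48,  39]), array([0.01 , 0.015, 0.02 , 0.025, 0.03 , 0.035, 0.04 , 0.045, 0.05 ,
       0.055, 0.06 , 0.065, 0.07 , 0.075, 0.08 , 0.085, 0.09 , 0.095,
       0.1  , 0.105, 0.11 , 0.115, 0.12 , 0.125, 0.13 ]))
```

Run:
```python
from h import *
L={n:dict(np.load(f"{n}0.npz")) for n in("top","side")}
Q={}
for n in L: 
    p=cloud(L[n]).reshape(-1,3); Q[n]=p[(L[n]["depth"].ravel()>0)&(p[:,0]>.38)&(p[:,0]<.78)&(p[:,1]<.27)&(p[:,1]>-.2)]
q=Q["top"]; b=q[(q[:,2]>.108)&(q[:,2]<.122)]
print("top rect",cv2.minAreaRect(b[:,:2].astype(np.float32)),np.median(b[:,2]))
# front edge of box top: most negative along shut axis
a=np.radians(-60.37)
for n in L:
  for a in np.radians([-60.37]):
    X=np.array([np.cos(a),np.sin(a)]);Y=np.array([-X[1],X[0]])
    q=Q[n]; s=q[:,:2]@X; t=q[:,:2]@Y; z=q[:,2]
    print(n,"x-dir",X.round(3),"y-dir",Y.round(3))
    for nm,lo,hi in(("top",.108,.122),("rim",.085,.105),("bar",.068,.088),("floor",.012,.03)):
        k=(z>lo)&(z<hi)
        h,e=np.histogram(s[k],bins=np.arange(.05,.46,.01)); print(nm,{round(x,2):int(c) for x,c in zip(e,h) if c>4})
```

```text
top rect ((0.6181291341781616, 0.03698928654193878), (0.22792461514472961, 0.41645023226737976), 6.7673749923706055) 0.11454579710249102
top x-dir [ 0.494 -0.869] y-dir [0.869 0.494]
top {np.float64(0.12): 26, np.float64(0.13): 36, np.float64(0.14): 19, np.float64(0.28): 16, np.float64(0.29): 145, np.float64(0.3): 228, np.float64(0.31): 218, np.float64(0.32): 222, np.float64(0.33): 220, np.float64(0.34): 217, np.float64(0.35): 218, np.float64(0.36): 215, np.float64(0.37): 213, np.float64(0.38): 220, np.float64(0.39): 188, np.float64(0.4): 108, np.float64(0.41): 65, np.float64(0.42): 60, np.float64(0.43): 56, np.float64(0.44): 29}
rim {np.float64(0.11): 9, np.float64(0.12): 13, np.float64(0.13): 7, np.float64(0.14): 8, np.float64(0.17): 135, np.float64(0.18): 184, np.float64(0.19): 125, np.float64(0.2): 75, np.float64(0.21): 79, np.float64(0.22): 80, np.float64(0.23): 77, np.float64(0.24): 48, np.float64(0.25): 15, np.float64(0.26): 17, np.float64(0.27): 13, np.float64(0.28): 30, np.float64(0.29): 17, np.float64(0.3): 12}
bar {np.float64(0.11): 8, np.float64(0.12): 7, np.float64(0.13)
[... 2594 characters left out ...]
oor {np.float64(0.07): 10, np.float64(0.08): 57, np.float64(0.09): 36, np.float64(0.1): 35, np.float64(0.11): 59, np.float64(0.12): 42, np.float64(0.13): 36, np.float64(0.14): 46, np.float64(0.15): 48, np.float64(0.16): 56, np.float64(0.17): 159, np.float64(0.18): 85, np.float64(0.19): 41, np.float64(0.2): 40, np.float64(0.21): 34, np.float64(0.22): 29, np.float64(0.23): 27, np.float64(0.24): 28, np.float64(0.25): 22, np.float64(0.26): 19, np.float64(0.27): 20, np.float64(0.28): 32, np.float64(0.29): 20, np.float64(0.3): 15, np.float64(0.31): 10, np.float64(0.32): 10, np.float64(0.34): 5, np.float64(0.36): 5, np.float64(0.37): 6, np.float64(0.39): 6, np.float64(0.41): 6, np.float64(0.42): 5}
```

Run:
```python
from h import *
L={n:dict(np.load(f"{n}0.npz")) for n in("top","side")}
a=np.radians(-60.37);X=np.array([np.cos(a),np.sin(a)]);Y=np.array([-X[1],X[0]])
for n in L:
    p=cloud(L[n]).reshape(-1,3); q=p[(L[n]["depth"].ravel()>0)]
    s=q[:,:2]@X; t=q[:,:2]@Y; z=q[:,2]
    box=(t>.42)&(t<.66)
    k=box&(s>.27)&(s<.40)&(z>.108)&(z<.122); print(n,"top t",np.percentile(t[k],[1,99]).round(4))
    # front edge slope of box top by t-bins
    tb=np.arange(.46,.62,.01); e=[np.percentile(s[k&(abs(t-x)<.006)],2) for x in tb if (k&(abs(t-x)<.006)).sum()>8]
    print(" box front s",np.round([e[0],np.median(e),e[-1]],4),"slope deg",np.degrees(np.arctan(np.polyfit(range(len(e)),e,1)[0]/.01)).round(2))
    k=box&(s>.12)&(s<.158)&(z>.066)&(z<.088); 
    print(" bar n",k.sum(),"s",np.percentile(s[k],[2,50,98]).round(4),"t",np.percentile(t[k],[2,50,98]).round(4),"z",np.percentile(z[k],[2,50,98]).round(4),"slope",np.degrees(np.arctan(np.polyfit(t[k],s[k],1)[0])).round(2))
    k=box&(s>.16)&(s<.2)&(z>.09)&(z<.108); print(" front panel rim s",np.percentile(s[k],[2,50,98]).round(4),"t",np.percentile(t[k],[1,99]).round(4),"z",np.median(z[k]).round(4),"slope",np.degrees(np.arctan(np.polyfit(t[k],s[k],1)[0])).round(2))
    k=box&(s>.2)&(s<.26)&(z>.08)&(z<.1); tt=t[k]; print(" walls t",np.percentile(tt[tt<.54],[5,50,95]).round(4),np.percentile(tt[tt>.54],[5,50,95]).round(4),"z",np.median(z[k]).round(4))
    k=(t>.49)&(t<.58)&(s>.205)&(s<.27)&(z<.04); print(" floor z",np.percentile(z[k],[10,50,90]).round(4),k.sum())
```

```text
top top t [0.4248 0.6025]
 box front s [0.3005 0.294  0.3548] slope deg 4.26
 bar n 149 s [0.1353 0.1425 0.1572] t [0.4507 0.4993 0.5422] z [0.0752 0.0804 0.0851] slope -1.6
 front panel rim s [0.1722 0.1833 0.198 ] t [0.4218 0.5837] z 0.1006 slope -3.66
 walls t [0.4278 0.4319 0.4364] [0.5727 0.5765 0.5801] z 0.0916
 floor z [0.0183 0.0214 0.0246] 547
side top t [0.4242 0.6043]
 box front s [0.2969 0.2912 0.3415] slope deg 2.74
 bar n 114 s [0.132  0.1379 0.1537] t [0.4497 0.5015 0.5445] z [0.0737 0.0815 0.0851] slope -3.38
 front panel rim s [0.1687 0.178  0.1927] t [0.4223 0.5866] z 0.1009 slope -4.4
 walls t [0.4285 0.4351 0.4368] [0.5731 0.5774 0.581 ] z 0.0917
 floor z [-0.0002  0.003   0.0349] 53
```

Run:
```python
from h import *
L={n:dict(np.load(f"{n}0.npz")) for n in("top","side")}
def fr(deg): a=np.radians(deg);X=np.array([np.cos(a),np.sin(a)]);return X,np.array([-X[1],X[0]])
D=-60.37
for it in range(4):
  X,Y=fr(D); sl=[]
  for n in L:
    p=cloud(L[n]).reshape(-1,3); q=p[(L[n]["depth"].ravel()>0)]
    s=q[:,:2]@X; t=q[:,:2]@Y; z=q[:,2]
    c0=np.array([.2425,.505])if it==0 else c1
    def lin(k,a,b):
        f=cv2.fitLine(np.c_[a[k],b[k]].astype(np.float32),cv2.DIST_HUBER,0,1e-4,1e-4).ravel(); return np.degrees(np.arctan(f[1]/f[0]))
    if it==0: C=X*.2425+Y*.505
    cs,ct=C@X,C@Y
    walls=(abs(s-cs)<.035)&(z>.083)&(z<.1)
    w1=walls&(abs(t-ct+.072)<.012);w2=walls&(abs(t-ct-.072)<.012)
    rim=(abs(s-cs+.068)<.014)&(abs(t-ct)<.07)&(z>.093)&(z<.108)
    a=[lin(w1,s,t),lin(w2,s,t),-lin(rim,t,s)]; sl.append(a); print(it,n,round(D,2),np.round(a,2),w1.sum(),w2.sum(),rim.sum())
    if it==3:
        bar=(abs(s-cs+.105)<.02)&(z>.066)&(z<.09)&(abs(t-ct)<.06)
        top=(abs(t-ct)<.06)&(z>.108)&(z<.122)&(s>cs)&(s<cs+.14)
        print("  w1,w2 t",np.median(t[w1]).round(4),np.median(t[w2]).round(4),"rim s",np.percentile(s[rim],[3,50,97]).round(4),"bar s",np.percentile(s[bar],[3,25,50,75,97]).round(4),"t",np.percentile(t[bar],[2,98]).round(4),"z",np.percentile(z[bar],[5,50,95]).round(4),"boxfront s",np.percentile(s[top],[1,3]).round(4),bar.sum())
  D+=np.mean(np.array(sl)[0])
```

```text
0 top -60.37 [5.35 4.36 1.95] 60 54 236
0 side -60.37 [5.06 5.59 4.38] 39 46 186Traceback (most recent call last):
  File "<stdin>", line 10, in <module>
NameError: name 'c1' is not defined. Did you mean: 'c0'?
```

Run:
```python
from h import *
L={n:dict(np.load(f"{n}0.npz")) for n in("top","side")}
def fr(deg): a=np.radians(deg);X=np.array([np.cos(a),np.sin(a)]);return X,np.array([-X[1],X[0]])
D=-56.; X,Y=fr(-60.37); C=X*.2425+Y*.505
for it in range(4):
  X,Y=fr(D); sl=[]
  for n in L:
    p=cloud(L[n]).reshape(-1,3); q=p[(L[n]["depth"].ravel()>0)]
    s=q[:,:2]@X; t=q[:,:2]@Y; z=q[:,2]
    def lin(k,a,b):
        f=cv2.fitLine(np.c_[a[k],b[k]].astype(np.float32),cv2.DIST_HUBER,0,1e-4,1e-4).ravel(); return np.degrees(np.arctan(f[1]/f[0]))
    cs,ct=C@X,C@Y
    walls=(abs(s-cs)<.035)&(z>.083)&(z<.1)
    w1=walls&(abs(t-ct+.072)<.012);w2=walls&(abs(t-ct-.072)<.012)
    rim=(abs(s-cs+.068)<.014)&(abs(t-ct)<.07)&(z>.093)&(z<.108)
    a=[lin(w1,s,t),lin(w2,s,t),-lin(rim,t,s)]; sl.append(a); print(it,n,round(D,2),np.round(a,2),w1.sum(),w2.sum(),rim.sum())
    if it==3:
        bar=(abs(s-cs+.105)<.02)&(z>.066)&(z<.09)&(abs(t-ct)<.06)
        top=(abs(t-ct)<.06)&(z>.108)&(z<.122)&(s>cs)&(s<cs+.14)
        print("  w1,w2 t",np.median(t[w1]).round(4),np.median(t[w2]).round(4),"rim s",np.percentile(s[rim],[3,50,97]).round(4),"bar s",np.percentile(s[bar],[3,25,50,75,97]).round(4),"t",np.percentile(t[bar],[2,98]).round(4),"z",np.percentile(z[bar],[5,50,95]).round(4),"boxfront s",np.percentile(s[top],[1,3]).round(4),bar.sum())
  D+=np.mean(np.array(sl)[0])
  if it==1: C=X*(np.median(s[rim])+.07)+Y*(np.median(t[w1])+np.median(t[w2]))/2
print(D,C)
```

```text
0 top -56.0 [ 0.44 -0.15 -0.77] 61 53 245
0 side -56.0 [0.66 0.66 0.66] 43 42 187
1 top -56.16 [ 0.59  0.72 -0.4 ] 61 52 247
1 side -56.16 [0.82 0.82 0.82] 43 42 187
2 top -55.86 [ 0.39  0.58 -0.79] 60 53 282
2 side -55.86 [-0.3   0.66 -0.33] 46 45 196
3 top -55.79 [ 0.7   0.52 -0.82] 59 53 281
  w1,w2 t 0.4123 0.5566 rim s [0.2144 0.2217 0.231 ] bar s [0.1756 0.1785 0.1817 0.1858 0.1993] t [0.438  0.5293] z [0.0758 0.0804 0.0842] boxfront s [0.3338 0.3348] 157
3 side -55.79 [-0.36  0.6  -0.53] 46 45 197
  w1,w2 t 0.4142 0.5578 rim s [0.213  0.2169 0.2292] bar s [0.1735 0.1757 0.1768 0.1794 0.1968] t [0.4369 0.532 ] z [0.075  0.0815 0.0845] boxfront s [0.331  0.3322] 117
-55.660973 [0.56307984 0.03602323]
```

Two views agree on the numbers:
- **Timer:** (0.551, 0.3135), top at 57 mm.
- **Ears:** (0.447, 0.2745) and (0.361, 0.398), spacing 150 mm, as the text says.
- **Drawer:** floor at 21 mm, shut direction −56°.
- **Handle bar:** (0.502, 0.125), z about 0.078.

Next I move to the timer.

Request:
step_arm --plan '[{"translation": [0, 0, 0.5], "yaw": 0.75, "gripper": 8.78}, {"translation": [0, 0, 0.5], "yaw": 0.75, "gripper": 8.78}, {"translation": [0, 0, 0.5], "yaw": 0.75, "gripper": 8.78}, {"translation": [0, 0, 0.5], "yaw": 0.75, "gripper": 8.78}, {"translation": [0, 0, 0.5], "yaw": 0.75, "gripper": 8.78}, {"translation": [0, 0, 0.5], "yaw": 0.75, "gripper": 8.78}, {"translation": [-5, 1.5, 0], "yaw": 0, "gripper": 8.78}, {"translation": [-5, 1.5, 0], "yaw": 0, "gripper": 8.78}, {"translation": [-5, 1.5, 0], "yaw": 0, "gripper": 8.78}, {"translation": [-5, 1.5, 0], "yaw": 0, "gripper": 8.78}, {"translation": [-5, 1.5, 0], "yaw": 0, "gripper": 8.78}, {"translation": [-5, 1.5, 0], "yaw": 0, "gripper": 8.78}]'

```text
t: 1.6
position: [0.4554, 0.3896, 0.2114]
ee_rot: [0.467, 0.884, -0.0, -0.0]
wrist_force: [1.0, 0.1, -0.1]
width: 0.0878
grip_force: 0.0
```

```bash
cat > rel.py <<'E'
import sys
from h import *
from scipy.spatial.transform import Rotation as R
# usage: rel.py x y z [phi_y_deg]: remaining shift in tool cm, and yaw units
o=r.get_obs(); M=R.from_quat(o["ee_rot"]).as_matrix(); p=np.array(o["position"])
phi=np.degrees(np.arctan2(M[1,1],M[0,1]))
print("t",round(float(o["t"]),2),"pos",p.round(4),"phi_y",phi.round(2),"tilt",np.degrees(np.arccos(-M[2,2])).round(2),"F",np.round(o["wrist_force"],1),"w",round(float(o["width"]),4),"g",round(float(o["grip_force"]),1),"q7",round(float(o["joint_pos"][6]),2))
if len(sys.argv)>3:
    a=[float(x) for x in sys.argv[1:]]; print("shift cm",(M.T@(np.array(a[:3])-p)*100).round(2), "yaw units",round((phi-a[3])/8,3) if len(a)>3 else "")
E
python3 rel.py 0.551 0.3135 0.035 34.2
```

```text
t 1.6 pos [0.4554 0.3896 0.2114] phi_y 34.26 tilt 0.02 F [ 1.   0.1 -0.1] w 0.0878 g 0.0 q7 -0.11
shift cm [-11.67   3.62  17.64] yaw units 0.008
```

Request:
step_arm --plan '[{"translation": [-4, 1.2, 2], "yaw": 0, "gripper": 8.78}, {"translation": [-4, 1.2, 2], "yaw": 0, "gripper": 8.78}, {"translation": [-3.7, 1.2, 2], "yaw": 0, "gripper": 8.78}, {"translation": [0, 0, 2], "yaw": 0, "gripper": 8.78}, {"translation": [0, 0, 0], "yaw": 0, "gripper": 8.78}]'

```text
t: 2.22
position: [0.5491, 0.3134, 0.1297]
ee_rot: [0.468, 0.884, -0.002, -0.001]
wrist_force: [0.7, 0.0, -0.2]
width: 0.0874
grip_force: 0.0
```

```bash
python3 rel.py 0.551 0.3135 0.035 34.2
```

```text
t 2.23 pos [0.5491 0.3134 0.1297] phi_y 34.2 tilt 0.23 F [ 0.7  0.  -0.2] w 0.0874 g 0.0 q7 0.12
shift cm [-0.1   0.2   9.47] yaw units 0.001
```

Request:
step_arm --plan '[{"translation": [-0.1, 0.1, 2.5], "yaw": 0, "gripper": 8.78}, {"translation": [0, 0, 2.5], "yaw": 0, "gripper": 8.78}, {"translation": [0, 0, 2.5], "yaw": 0, "gripper": 8.78}, {"translation": [0, 0, 1.9], "yaw": 0, "gripper": 8.78}, {"translation": [0, 0, 0], "yaw": 0, "gripper": 8.78}, {"translation": [0, 0, 0], "yaw": 0, "gripper": 5.5}, {"translation": [0, 0, 0], "yaw": 0, "gripper": 5.5}, {"translation": [0, 0, 0], "yaw": 0, "gripper": 5.5}, {"translation": [0, 0, 0], "yaw": 0, "gripper": 5.5}, {"translation": [0, 0, 0], "yaw": 0, "gripper": 5.5}, {"translation": [0, 0, 0], "yaw": 0, "gripper": 5.5}]' --squeeze 15

```text
t: 3.6
position: [0.5517, 0.3143, 0.0383]
ee_rot: [0.468, 0.884, 0.0, 0.0]
wrist_force: [-1.1, -0.3, 5.7]
width: 0.0582
grip_force: 15.0
```

```bash
python3 rel.py 0.5568 0.0435 0.16 34.2
```

```text
t 3.6 pos [0.5517 0.3143 0.0383] phi_y 34.24 tilt 0.04 F [-1.1 -0.3  5.7] w 0.0582 g 15.0 q7 0.15
shift cm [-22.67 -14.81 -12.18] yaw units 0.005
```

Request:
step_arm --plan '[{"translation": [0, 0, -1.5], "yaw": 0, "gripper": 5.5}, {"translation": [0, 0, -3], "yaw": 0, "gripper": 5.5}, {"translation": [0, 0, -3], "yaw": 0, "gripper": 5.5}, {"translation": [0, 0, -3], "yaw": 0, "gripper": 5.5}, {"translation": [0, 0, -2], "yaw": 0, "gripper": 5.5}, {"translation": [-3.2, -2.1, 0], "yaw": 0, "gripper": 5.5}, {"translation": [-4, -2.6, 0], "yaw": 0, "gripper": 5.5}, {"translation": [-4, -2.6, 0], "yaw": 0, "gripper": 5.5}, {"translation": [-4, -2.6, 0], "yaw": 0, "gripper": 5.5}, {"translation": [-4, -2.6, 0], "yaw": 0, "gripper": 5.5}, {"translation": [-3.4, -2.3, 0], "yaw": 0, "gripper": 5.5}, {"translation": [0, 0, 0], "yaw": 0, "gripper": 5.5}]'

```text
t: 5.1
position: [0.5562, 0.0397, 0.1635]
ee_rot: [0.47, 0.882, -0.0, 0.001]
wrist_force: [-0.2, 0.2, -1.5]
width: 0.0579
grip_force: 15.0
```

```bash
python3 rel.py 0.5568 0.0435 0.060 34.2
python3 - <<'E'
from h import *
for n,(x0,y0,x1,y1) in (("top",(330,110,530,260)),("side",(220,80,420,230))):
    c=r.camera(n); np.savez(f"{n}1.npz",**c); i=cv2.resize(c["frame"][y0:y1,x0:x1],(400,300),interpolation=2)
    a=i if n=="top" else np.hstack([a,i])
cv2.imwrite("pics/over.png",a)
E
```

```text
t 5.1 pos [0.5562 0.0397 0.1635] phi_y 33.89 tilt 0.08 F [-0.2  0.2 -1.5] w 0.0579 g 15.0 q7 0.56
shift cm [ 0.3   0.26 10.35] yaw units -0.039
```

View pics/over.png

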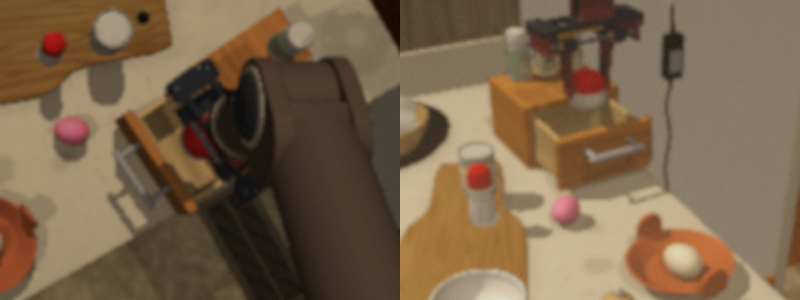

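The side crop (588,88) shows the timer upright in the fingers above the open drawer, clear of the box top. I lower it now.

Request:
step_arm --plan '[{"translation": [0.3, 0.2, 1.5], "yaw": 0, "gripper": 5.5}, {"translation": [0, 0, 2], "yaw": 0, "gripper": 5.5}, {"translation": [0, 0, 2], "yaw": 0, "gripper": 5.5}, {"translation": [0, 0, 2], "yaw": 0, "gripper": 5.5}, {"translation": [0, 0, 1.2], "yaw": 0, "gripper": 5.5}, {"translation": [0, 0, 0.5], "yaw": 0, "gripper": 5.5}, {"translation": [0, 0, 0.3], "yaw": 0, "gripper": 5.5}, {"translation": [0, 0, 0.2], "yaw": 0, "gripper": 5.5}, {"translation": [0, 0, 0], "yaw": 0, "gripper": 5.5}]'

```text
t: 6.32
position: [0.5565, 0.0477, 0.066]
ee_rot: [0.468, 0.884, 0.0, 0.0]
wrist_force: [-0.6, 0.1, -1.0]
width: 0.0581
grip_force: 15.0
```

```bash
python3 rel.py 0.5568 0.0435 0.060 34.2
```

```text
t 6.33 pos [0.5565 0.0477 0.066 ] phi_y 34.24 tilt 0.04 F [-0.6  0.1 -1. ] w 0.0581 g 15.0 q7 0.6
shift cm [-0.36 -0.21  0.6 ] yaw units 0.005
```

Request:
step_arm --plan '[{"translation": [-0.3, -0.2, 0.2], "yaw": 0, "gripper": 5.5}, {"translation": [0, 0, 0.2], "yaw": 0, "gripper": 5.5}, {"translation": [0, 0, 0.1], "yaw": 0, "gripper": 5.5}, {"translation": [0, 0, 0], "yaw": 0, "gripper": 5.5}]'

```text
t: 6.82
position: [0.5562, 0.0441, 0.0605]
ee_rot: [0.468, 0.884, -0.0, -0.0]
wrist_force: [0.1, 0.4, -1.1]
width: 0.0583
grip_force: 15.0
```

```bash
python3 rel.py 0.5568 0.0435 0.060 34.2
```

```text
t 6.83 pos [0.5562 0.0441 0.0605] phi_y 34.25 tilt 0.01 F [ 0.1  0.4 -1.1] w 0.0583 g 15.0 q7 0.6
shift cm [-0.08  0.01  0.05] yaw units 0.006
```

Request:
step_arm --plan '[{"translation": [0, 0, 0.1], "yaw": 0, "gripper": 5.5}, {"translation": [0, 0, 0.1], "yaw": 0, "gripper": 5.5}, {"translation": [0, 0, 0], "yaw": 0, "gripper": 5.5}]'

```text
t: 7.2
position: [0.5568, 0.0435, 0.0602]
ee_rot: [0.468, 0.884, 0.0, 0.001]
wrist_force: [-4.9, -2.4, 13.2]
width: 0.058
grip_force: 15.0
```

```bash
python3 rel.py 0.5568 0.0435 0.060 34.2
```

```text
t 7.2 pos [0.5568 0.0435 0.0602] phi_y 34.22 tilt 0.07 F [-4.9 -2.4 13.2] w 0.058 g 15.0 q7 0.61
shift cm [ 0.   -0.    0.02] yaw units 0.003
```

Contact is felt at the floor (13 N). I ease off, open and rise.

Request:
step_arm --plan '[{"translation": [0, 0, -0.1], "yaw": 0, "gripper": 5.5}, {"translation": [0, 0, 0], "yaw": 0, "gripper": 6.2}, {"translation": [0, 0, 0], "yaw": 0, "gripper": 7}, {"translation": [0, 0, 0], "yaw": 0, "gripper": 7.8}, {"translation": [0, 0, 0], "yaw": 0, "gripper": 7.8}, {"translation": [0, 0, 0], "yaw": 0, "gripper": 7.8}, {"translation": [0, 0, -1.5], "yaw": 0, "gripper": 7.8}, {"translation": [0, 0, -2.5], "yaw": 0, "gripper": 7.8}, {"translation": [0, 0, -3], "yaw": 0, "gripper": 7.8}, {"translation": [0, 0, -3], "yaw": 0, "gripper": 7.8}, {"translation": [0, 0, -2], "yaw": 0, "gripper": 7.8}, {"translation": [0, 0, 0], "yaw": 0, "gripper": 7.8}]'

```text
t: 8.7
position: [0.5574, 0.0441, 0.182]
ee_rot: [0.468, 0.884, 0.001, 0.002]
wrist_force: [0.3, 0.2, 0.0]
width: 0.0776
grip_force: 0.0
```

```bash
python3 rel.py 0.475 0.164 0.078 34.2
```

```text
t 8.7 pos [0.5574 0.0441 0.182 ] phi_y 34.24 tilt 0.23 F [0.3 0.2 0. ] w 0.0776 g 0.0 q7 0.55
shift cm [14.56 -0.1  10.38] yaw units 0.005
```

Request:
step_arm --plan '[{"translation": [3, 0, 0], "yaw": 0, "gripper": 0}, {"translation": [4, 0, 0], "yaw": 0, "gripper": 0}, {"translation": [4, 0, 0], "yaw": 0, "gripper": 0}, {"translation": [3.6, -0.1, 0], "yaw": 0, "gripper": 0}, {"translation": [0, 0, 2.5], "yaw": 0, "gripper": 0}, {"translation": [0, 0, 3], "yaw": 0, "gripper": 0}, {"translation": [0, 0, 3], "yaw": 0, "gripper": 0}, {"translation": [0, 0, 1.9], "yaw": 0, "gripper": 0}, {"translation": [0, 0, 0], "yaw": 0, "gripper": 0}]'

```text
t: 9.82
position: [0.4719, 0.1635, 0.074]
ee_rot: [0.468, 0.884, -0.002, -0.001]
wrist_force: [0.3, 1.0, -0.0]
width: 0.0002
grip_force: 0.0
```

```bash
python3 rel.py 0.5017 0.1246 0.078 34.2
python3 - <<'E'
from h import *
for n,(x0,y0,x1,y1) in (("top",(330,110,530,260)),("side",(220,80,420,230))):
    c=r.camera(n); i=cv2.resize(c["frame"][y0:y1,x0:x1],(400,300),interpolation=2)
    a=i if n=="top" else np.hstack([a,i])
cv2.imwrite("pics/indrawer.png",a)
E
```

```text
t 9.82 pos [0.4719 0.1635 0.074 ] phi_y 34.24 tilt 0.23 F [ 0.3  1.  -0. ] w 0.0002 g 0.0 q7 0.3
shift cm [-4.89  0.27 -0.41] yaw units 0.005
```

View pics/indrawer.png

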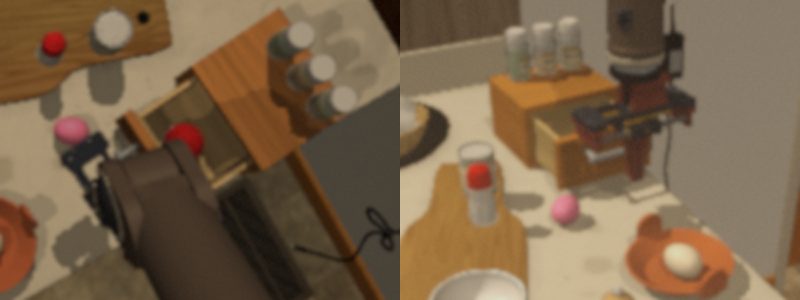

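The timer stands upright inside the drawer (crop (185,140)), and the closed fingers are in front of the bar. I push.

Request:
step_arm --plan '[{"translation": [-1.5, 0.1, 0], "yaw": 0, "gripper": 0}, {"translation": [-1, 0.1, 0], "yaw": 0, "gripper": 0}, {"translation": [-0.8, 0, 0], "yaw": 0, "gripper": 0}, {"translation": [-1, 0, 0], "yaw": 0, "gripper": 0}, {"translation": [-1.2, 0, 0], "yaw": 0, "gripper": 0}, {"translation": [-1.2, 0, 0], "yaw": 0, "gripper": 0}, {"translation": [-1.2, 0, 0], "yaw": 0, "gripper": 0}, {"translation": [-1.2, 0, 0], "yaw": 0, "gripper": 0}, {"translation": [-1.2, 0, 0], "yaw": 0, "gripper": 0}, {"translation": [-1, 0, 0], "yaw": 0, "gripper": 0}, {"translation": [-0.8, 0, 0], "yaw": 0, "gripper": 0}, {"translation": [0, 0, 0], "yaw": 0, "gripper": 0}]'

```text
t: 11.42
position: [0.5433, 0.0643, 0.0756]
ee_rot: [0.468, 0.884, -0.0, 0.0]
wrist_force: [-0.1, -0.0, 0.4]
width: 0.0008
grip_force: 0.0
```

```bash
python3 rel.py 0.5512 0.0518 0.074 34.2
```

```text
t 11.43 pos [0.5433 0.0643 0.0756] phi_y 34.18 tilt 0.03 F [-0.1 -0.   0.4] w 0.0008 g 0.0 q7 0.53
shift cm [-1.48 -0.04  0.16] yaw units -0.003
```

Request:
step_arm --plan '[{"translation": [-0.5, 0, 0], "yaw": 0, "gripper": 0}, {"translation": [-0.5, 0, 0], "yaw": 0, "gripper": 0}, {"translation": [-0.4, 0, 0], "yaw": 0, "gripper": 0}, {"translation": [0, 0, 0], "yaw": 0, "gripper": 0}]'

```text
t: 11.92
position: [0.5513, 0.0532, 0.0757]
ee_rot: [0.468, 0.884, -0.0, 0.0]
wrist_force: [-0.2, -0.1, -0.2]
width: 0.0002
grip_force: 0.0
```

```bash
python3 rel.py 0.5512 0.0518 0.074 34.2
python3 - <<'E'
from h import *
for n,(x0,y0,x1,y1) in (("top",(330,110,530,260)),("side",(220,80,420,230))):
    c=r.camera(n);np.savez(f"{n}2.npz",**c); i=cv2.resize(c["frame"][y0:y1,x0:x1],(400,300),interpolation=2)
    a=i if n=="top" else np.hstack([a,i])
cv2.imwrite("pics/push.png",a)
E
```

```text
t 11.93 pos [0.5513 0.0532 0.0757] phi_y 34.21 tilt 0.03 F [-0.2 -0.1 -0.2] w 0.0002 g 0.0 q7 0.56
shift cm [-0.11 -0.09  0.17] yaw units 0.002
```

View pics/push.png

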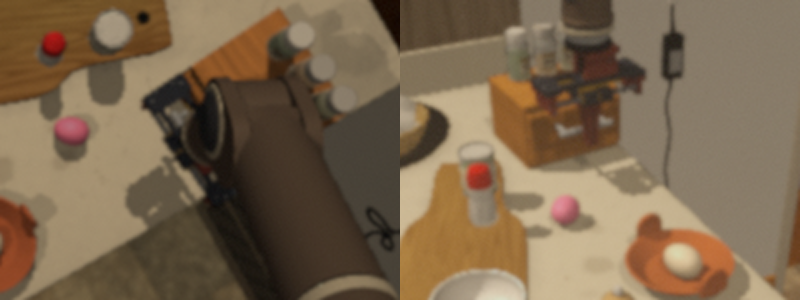

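The drawer looks almost shut (side crop (570,130)). I push on to feel the stop.

Request:
step_arm --plan '[{"translation": [-0.3, 0, 0], "yaw": 0, "gripper": 0}, {"translation": [-0.3, 0, 0], "yaw": 0, "gripper": 0}, {"translation": [0, 0, 0], "yaw": 0, "gripper": 0}]'

```text
t: 12.4
position: [0.5519, 0.0526, 0.0756]
ee_rot: [0.466, 0.885, 0.001, -0.003]
wrist_force: [-9.1, 10.0, 7.4]
width: 0.0005
grip_force: 6.9
```

```bash
python3 rel.py 0.5512 0.0518 0.074 34.2
```

```text
t 12.4 pos [0.5519 0.0526 0.0756] phi_y 34.42 tilt 0.36 F [-9.1 10.   7.4] w 0.0005 g 6.9 q7 0.57
shift cm [-0.03 -0.1   0.16] yaw units 0.027
```

The drawer is at its stop: 14 N, bar travel about 0.10. I back off and rise while turning for the ear, and refine the ear geometry from the pictures.

Request:
step_arm --plan '[{"translation": [1, 0, 0], "yaw": 0, "gripper": 0}, {"translation": [3, 0, 0], "yaw": 0, "gripper": 0}, {"translation": [0, 0, -3], "yaw": -1, "gripper": 0}, {"translation": [0, 0, -3], "yaw": -1, "gripper": 0}, {"translation": [0, 0, -3], "yaw": -1, "gripper": 0}, {"translation": [0, 0, -3], "yaw": -1, "gripper": 0}, {"translation": [0, 0, -1], "yaw": -1, "gripper": 3.5}, {"translation": [0, 0, 0], "yaw": -1, "gripper": 3.5}, {"translation": [0, 0, 0], "yaw": -1, "gripper": 3.5}, {"translation": [0, 0, 0], "yaw": -1, "gripper": 3.5}, {"translation": [0, 0, 0], "yaw": -1, "gripper": 3.5}, {"translation": [0, 0, 0], "yaw": -1, "gripper": 3.5}]'

```text
t: 13.9
position: [0.5319, 0.0816, 0.2057]
ee_rot: [-0.212, 0.977, -0.0, 0.0]
wrist_force: [0.0, -0.1, 0.9]
width: 0.0349
grip_force: 0.0
```

```bash
python3 rel.py 0.447 0.2745 0.15 125
python3 - <<'E'
from h import *
for n in("top","side"): np.savez(f"{n}3.npz",**r.camera(n))
U=np.array([np.cos(np.radians(-55.1)),np.sin(np.radians(-55.1))]);V=np.array([-U[1],U[0]]);C=np.array([.404,.336])
for n in("top","side"):
  for k in(0,3):
    c=dict(np.load(f"{n}{k}.npz"));p=cloud(c);ok=c["depth"]>0;hsv=cv2.cvtColor(c["frame"],cv2.COLOR_BGR2HSV)
    red=(cv2.inRange(hsv,(2,90,30),(15,240,255))>0)&ok; q=p[ok]; d=q[:,:2]-C; 
    q=q[np.hypot(*d.T)<.1]; d=q[:,:2]-C
    rim=(q[:,2]>.0255)&(q[:,2]<.036)&(abs(np.hypot(*d.T)-.073)<.012)&(abs(d@U)<.06)
    A=np.c_[2*q[rim,:2],np.ones(rim.sum())];s=np.linalg.lstsq(A,(q[rim,:2]**2).sum(1),rcond=None)[0]
    print(n,k,"rim centre",s[:2].round(4),"R",np.sqrt(s[2]+s[:2]@s[:2]).round(4),rim.sum())
    for nm,sg in(("right",1),("left",-1)):
        e=q[(sg*(d@U)>.055)&(q[:,2]>.046)&(abs(d@V)<.03)]; 
        if len(e)<5: print("  none",nm);continue
        de=e[:,:2]-C; h=e[e[:,2]>.055][:,:2]-C
        print("  ear",nm,len(e),"rad",np.percentile(de@U,[5,50,95]).round(4),"upper",np.median(h@U).round(4),"tan",np.percentile(de@V,[4,50,96]).round(4),"ztop",np.percentile(e[:,2],95).round(4))
    eg=(q[:,2]>.035)&(np.hypot(*(q[:,:2]-C).T)<.04); print("  egg",np.median(q[eg],0).round(4),q[eg][:,2].max().round(4))
E
```

```text
t 13.9 pos [0.5319 0.0816 0.2057] phi_y 114.49 tilt 0.04 F [ 0.  -0.1  0.9] w 0.0349 g 0.0 q7 1.74
shift cm [-0.27 21.08  5.55] yaw units -1.314
top 0 rim centre [0.4036 0.3335] R 0.069 314
  ear right 37 rad [0.0746 0.078  0.0817] upper 0.078 tan [-0.0184 -0.0006  0.0165] ztop 0.0621
  ear left 39 rad [-0.0769 -0.0729 -0.0699] upper -0.0738 tan [-0.019  -0.0022  0.0154] ztop 0.062
  egg [0.3987 0.3335 0.0428] 0.0531
top 3 rim centre [0.4037 0.3332] R 0.0692 313
  ear right 37 rad [0.0745 0.0779 0.0816] upper 0.0779 tan [-0.0186 -0.0008  0.0166] ztop 0.0621
  ear left 36 rad [-0.0773 -0.0732 -0.0704] upper -0.0729 tan [-0.0193 -0.0025  0.0143] ztop 0.063
  egg [0.3986 0.3336 0.0434] 0.0535
side 0 rim centre [0.4037 0.3366] R 0.0694 302
  ear right 63 rad [0.0717 0.0741 0.0782] upper 0.0742 tan [-0.0167  0.0011  0.0167] ztop 0.0622
  ear left 74 rad [-0.0801 -0.0781 -0.0723] upper -0.0775 tan [-0.0165  0.0029  0.0171] ztop 0.0627
  egg [0.3989 0.3441 0.0443] 0.0523
side 3 rim centre [0.4035 0.3369] R 0.0692 309
  ear right 64 rad [0.071  0.0739 0.0781] upper 0.0741 tan [-0.0161  0.0017  0.0165] ztop 0.0624
  ear left 75 rad [-0.0801 -0.0783 -0.0734] upper -0.0775 tan [-0.0158  0.0037  0.0177] ztop 0.0627
  egg [0.3989 0.3447 0.0437] 0.0518
```

Request:
step_arm --plan '[{"translation": [0, 0, 0], "yaw": -0.66, "gripper": 3.5}, {"translation": [0, 0, 0], "yaw": -0.65, "gripper": 3.5}, {"translation": [-0.8, 4, 0], "yaw": 0, "gripper": 3.5}, {"translation": [-0.8, 4, 0], "yaw": 0, "gripper": 3.5}, {"translation": [-0.8, 4, 0], "yaw": 0, "gripper": 3.5}, {"translation": [-0.8, 4, 0], "yaw": 0, "gripper": 3.5}, {"translation": [-0.9, 4.6, 0], "yaw": 0, "gripper": 3.5}, {"translation": [0, 0, 3], "yaw": 0, "gripper": 3.5}, {"translation": [0, 0, 3], "yaw": 0, "gripper": 3.5}, {"translation": [0, 0, 2], "yaw": 0, "gripper": 3.5}, {"translation": [0, 0, 0], "yaw": 0, "gripper": 3.5}, {"translation": [0, 0, 0], "yaw": 0, "gripper": 3.5}]'

```text
t: 15.5
position: [0.4486, 0.2747, 0.1264]
ee_rot: [-0.298, 0.955, 0.0, 0.0]
wrist_force: [0.5, -0.1, -0.3]
width: 0.035
grip_force: 0.0
```

```bash
python3 rel.py 0.4475 0.2737 0.057 125
python3 - <<'E'
from h import *
for n,(x0,y0,x1,y1) in (("top",(270,180,390,270)),("side",(300,130,420,220))):
    c=r.camera(n);np.savez(f"{n}4.npz",**c); i=cv2.resize(c["frame"][y0:y1,x0:x1],(400,300),interpolation=2)
    a=i if n=="top" else np.hstack([a,i])
cv2.imwrite("pics/ear.png",a)
E
```

```text
t 15.5 pos [0.4486 0.2747 0.1264] phi_y 124.63 tilt 0.05 F [ 0.5 -0.1 -0.3] w 0.035 g 0.0 q7 1.45
shift cm [ 0.15 -0.02  6.94] yaw units -0.046
```

View pics/ear.png

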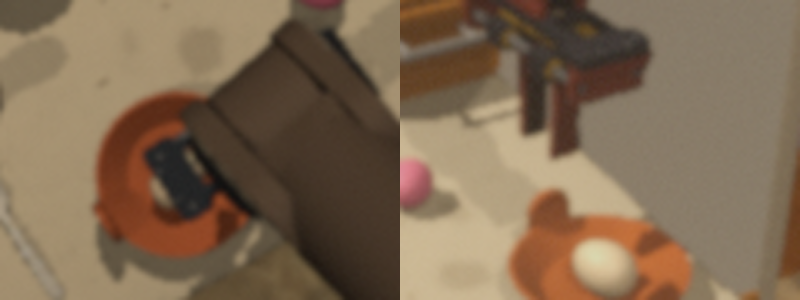

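The side crop shows both fingers directly above the right ear (ear (548,205), fingers (530–565,110)). The egg is clear at (603,265). I descend and close slowly.

Request:
step_arm --plan '[{"translation": [0.1, 0, 2], "yaw": -0.05, "gripper": 3.5}, {"translation": [0, 0, 2], "yaw": 0, "gripper": 3.5}, {"translation": [0, 0, 1.2], "yaw": 0, "gripper": 3.5}, {"translation": [0, 0, 1], "yaw": 0, "gripper": 3.5}, {"translation": [0, 0, 0.7], "yaw": 0, "gripper": 3.5}, {"translation": [0, 0, 0], "yaw": 0, "gripper": 3.5}, {"translation": [0, 0, 0], "yaw": 0, "gripper": 3.5}]' --squeeze 4

```text
t: 16.48
position: [0.4476, 0.2741, 0.057]
ee_rot: [-0.302, 0.953, 0.0, 0.0]
wrist_force: [0.0, 0.6, 0.5]
width: 0.0354
grip_force: 0.0
```

```bash
python3 rel.py 0.4475 0.2737 0.057 125
```

```text
t 16.48 pos [0.4476 0.2741 0.057 ] phi_y 125.13 tilt 0.03 F [0.  0.6 0.5] w 0.0354 g 0.0 q7 1.43
shift cm [ 0.03 -0.03  0.  ] yaw units 0.016
```

Request:
step_arm --plan '[{"translation": [0, 0, 0], "yaw": 0, "gripper": 2.8}, {"translation": [0, 0, 0], "yaw": 0, "gripper": 2.2}, {"translation": [0, 0, 0], "yaw": 0, "gripper": 1.8}, {"translation": [0, 0, 0], "yaw": 0, "gripper": 1.6}, {"translation": [0, 0, 0], "yaw": 0, "gripper": 1.4}, {"translation": [0, 0, 0], "yaw": 0, "gripper": 1.3}, {"translation": [0, 0, 0], "yaw": 0, "gripper": 1.2}, {"translation": [0, 0, 0], "yaw": 0, "gripper": 1.1}]'

```text
t: 17.48
position: [0.4474, 0.2739, 0.0566]
ee_rot: [-0.302, 0.953, 0.0, 0.0]
wrist_force: [0.5, -0.3, -0.3]
width: 0.0115
grip_force: 0.0
```

```bash
python3 rel.py 0.4475 0.2737 0.057 125
```

```text
t 17.48 pos [0.4474 0.2739 0.0566] phi_y 125.12 tilt 0.0 F [ 0.5 -0.3 -0.3] w 0.0115 g 0.0 q7 1.43
shift cm [-0.   -0.02 -0.04] yaw units 0.016
```

Request:
step_arm --plan '[{"translation": [0, 0, 0], "yaw": 0, "gripper": 1.05}, {"translation": [0, 0, 0], "yaw": 0, "gripper": 1}, {"translation": [0, 0, 0], "yaw": 0, "gripper": 0.95}, {"translation": [0, 0, 0], "yaw": 0, "gripper": 0.9}, {"translation": [0, 0, 0], "yaw": 0, "gripper": 0.85}, {"translation": [0, 0, 0], "yaw": 0, "gripper": 0.8}, {"translation": [0, 0, 0], "yaw": 0, "gripper": 0.7}, {"translation": [0, 0, 0], "yaw": 0, "gripper": 0.5}]'

```text
t: 18.48
position: [0.4474, 0.274, 0.0567]
ee_rot: [-0.302, 0.953, 0.0, 0.0]
wrist_force: [1.7, 0.4, -0.1]
width: 0.0083
grip_force: 4.0
```

Request:
step_arm --plan '[{"translation": [0, 0, 0], "yaw": 0, "gripper": 0.3}, {"translation": [0, 0, 0], "yaw": 0, "gripper": 0.2}]' --squeeze 15

```text
t: 18.73
position: [0.4474, 0.2741, 0.0567]
ee_rot: [-0.302, 0.953, 0.0, 0.0]
wrist_force: [1.7, -0.5, 0.5]
width: 0.0078
grip_force: 15.0
```

Request:
step_arm --plan '[{"translation": [0, 0, 0], "yaw": 0, "gripper": 0.1}, {"translation": [0, 0, 0], "yaw": 0, "gripper": 0}, {"translation": [0, 0, 0], "yaw": 0, "gripper": 0}]' --squeeze 38

```text
t: 19.1
position: [0.4473, 0.274, 0.0566]
ee_rot: [-0.302, 0.953, 0.0, 0.0]
wrist_force: [1.0, 0.6, -0.7]
width: 0.0078
grip_force: 38.0
```

```bash
python3 rel.py 0.4475 0.2737 0.057 125
cat > chk.py <<'E'
from h import *
import sys
# egg & dish ears in camera views: usage chk.py dishx dishy dishz_underside
C=np.array([float(x) for x in sys.argv[1:4]])
for n in("top","side"):
    c=r.camera(n);np.savez(f"{n}_last.npz",**c);p=cloud(c);hsv=cv2.cvtColor(c["frame"],cv2.COLOR_BGR2HSV)
    near=(c["depth"]>0)&(np.hypot(p[...,0]-C[0],p[...,1]-C[1])<.1)&(p[...,2]>C[2]-.01)&(p[...,2]<C[2]+.075)
    red=near&(cv2.inRange(hsv,(2,120,40),(15,255,255))>0); egg=near&(cv2.inRange(hsv,(10,20,120),(30,115,255))>0)
    e=p[egg];e=e[e[:,2]>C[2]+.02]
    print(n,"egg n",len(e),"med",np.median(e,0).round(4) if len(e) else "","zmax",e[:,2].max().round(4) if len(e) else "")
    q=p[red];d=q-C;rr=np.hypot(d[:,0],d[:,1]);k=(d[:,2]>.046)&(rr>.055)
    if k.sum()>5: print("   ear pts",k.sum(),np.median(q[k],0).round(4),"ang",np.degrees(np.arctan2(*np.median(d[k],0)[[1,0]])).round(1))
    k=(d[:,2]>.022)&(d[:,2]<.04)&(abs(rr-.072)<.01)
    if k.sum()>30:
        A=np.c_[q[k,:2]-C[:2],np.ones(k.sum())];s,*_=np.linalg.lstsq(A,q[k,2],rcond=None); print("   rim z",s[2].round(4),"slope deg x,y",np.degrees(s[:2]).round(2),k.sum())
E
python3 chk.py .404 .336 0
```

```text
t 19.1 pos [0.4473 0.274  0.0566] phi_y 125.13 tilt 0.01 F [ 1.   0.6 -0.7] w 0.0078 g 38.0 q7 1.43
shift cm [ 0.   -0.04 -0.04] yaw units 0.016
top egg n 29 med [0.3893 0.3512 0.0401] zmax 0.0462
   ear pts 37 [0.3603 0.3975 0.0575] ang 125.4
   rim z 0.0284 slope deg x,y [0.19 0.24] 371
side egg n 312 med [0.4014 0.3454 0.0391] zmax 0.0746
   ear pts 151 [0.4352 0.2911 0.0562] ang -55.2
   rim z 0.0301 slope deg x,y [0.41 1.21] 461
```

The grip is on the ear (7.8 mm, 38 N) and the dish did not move. I lift gently.

Request:
step_arm --plan '[{"translation": [0, 0, -0.05], "yaw": 0, "gripper": 0}, {"translation": [0, 0, -0.1], "yaw": 0, "gripper": 0}, {"translation": [0, 0, -0.15], "yaw": 0, "gripper": 0}, {"translation": [0, 0, -0.2], "yaw": 0, "gripper": 0}, {"translation": [0, 0, -0.2], "yaw": 0, "gripper": 0}, {"translation": [0, 0, -0.2], "yaw": 0, "gripper": 0}, {"translation": [0, 0, -0.1], "yaw": 0, "gripper": 0}, {"translation": [0, 0, 0], "yaw": 0, "gripper": 0}]'

```text
t: 20.2
position: [0.4474, 0.2739, 0.0667]
ee_rot: [-0.302, 0.953, 0.0, 0.0]
wrist_force: [0.1, -0.6, -3.4]
width: 0.0078
grip_force: 38.0
```

```bash
python3 rel.py 0.4475 0.2737 0.157 125; python3 chk.py .404 .336 0.01
```

```text
t 20.2 pos [0.4474 0.2739 0.0667] phi_y 125.12 tilt 0.01 F [ 0.1 -0.6 -3.4] w 0.0078 g 38.0 q7 1.44
shift cm [ 0.   -0.02 -9.03] yaw units 0.016
top egg n 29 med [0.3896 0.3512 0.0487] zmax 0.0594
   ear pts 37 [0.3604 0.3971 0.0664] ang 125.5
   rim z 0.0383 slope deg x,y [0.58 0.12] 385
side egg n 307 med [0.4017 0.3439 0.0494] zmax 0.0842
   ear pts 152 [0.4355 0.2902 0.0661] ang -55.5
   rim z 0.0401 slope deg x,y [0.57 1.42] 467
```

Request:
step_arm --plan '[{"translation": [0, 0, -0.1], "yaw": 0, "gripper": 0}, {"translation": [0, 0, -0.2], "yaw": 0, "gripper": 0}, {"translation": [0, 0, -0.3], "yaw": 0, "gripper": 0}, {"translation": [0, 0, -0.4], "yaw": 0, "gripper": 0}, {"translation": [0, 0, -0.5], "yaw": 0, "gripper": 0}, {"translation": [0, 0, -0.5], "yaw": 0, "gripper": 0}, {"translation": [0, 0, -0.5], "yaw": 0, "gripper": 0}, {"translation": [0, 0, -0.5], "yaw": 0, "gripper": 0}, {"translation": [0, 0, -0.5], "yaw": 0, "gripper": 0}, {"translation": [0, 0, -0.5], "yaw": 0, "gripper": 0}, {"translation": [0, 0, -0.5], "yaw": 0, "gripper": 0}, {"translation": [0, 0, -0.5], "yaw": 0, "gripper": 0}]'

```text
t: 21.8
position: [0.4473, 0.2739, 0.117]
ee_rot: [-0.302, 0.953, 0.0, 0.0]
wrist_force: [0.9, 0.7, -2.6]
width: 0.0076
grip_force: 38.0
```

Request:
step_arm --plan '[{"translation": [0, 0, -0.5], "yaw": 0, "gripper": 0}, {"translation": [0, 0, -0.5], "yaw": 0, "gripper": 0}, {"translation": [0, 0, -0.5], "yaw": 0, "gripper": 0}, {"translation": [0, 0, -0.5], "yaw": 0, "gripper": 0}, {"translation": [0, 0, -0.5], "yaw": 0, "gripper": 0}, {"translation": [0, 0, -0.5], "yaw": 0, "gripper": 0}, {"translation": [0, 0, -0.4], "yaw": 0, "gripper": 0}, {"translation": [0, 0, -0.3], "yaw": 0, "gripper": 0}, {"translation": [0, 0, -0.2], "yaw": 0, "gripper": 0}, {"translation": [0, 0, -0.1], "yaw": 0, "gripper": 0}, {"translation": [0, 0, 0], "yaw": 0, "gripper": 0}]'

```text
t: 23.18
position: [0.4473, 0.2738, 0.1566]
ee_rot: [-0.302, 0.953, -0.0, -0.0]
wrist_force: [0.9, 0.1, -3.3]
width: 0.0077
grip_force: 38.0
```

```bash
python3 rel.py 0.4475 0.2737 0.157 125; python3 chk.py .404 .336 0.1
python3 - <<'E'
from h import *
# worktop direction from long edges, colour boundary in the original top view on plane z=0
c=dict(np.load("top0.npz")); p=cloud(c); ok=c["depth"]>0
def fit(us,pick,vmin,vmax):
    pts=[]
    for u in us:
        v=np.where((abs(p[vmin:vmax,u,2])<.012)&ok[vmin:vmax,u])[0]+vmin
        if len(v): pts.append(onplane(c,u,pick(v),0.)[:2])
    pts=np.array(pts,np.float32); f=cv2.fitLine(pts,cv2.DIST_HUBER,0,1e-4,1e-4).ravel(); d=abs((pts-f[2:])@[-f[1],f[0]]); pts=pts[d<.004]; f=cv2.fitLine(pts,cv2.DIST_L2,0,1e-4,1e-4).ravel()
    return np.degrees(np.arctan(f[1]/f[0])).round(2),len(pts),d.max().round(4)
print("front",fit(range(262,380),np.max,200,310),"back",fit(range(60,240),np.min,50,200))
E
```

```text
t 23.18 pos [0.4473 0.2738 0.1566] phi_y 125.12 tilt 0.0 F [ 0.9  0.1 -3.3] w 0.0077 g 38.0 q7 1.47
shift cm [-0.01 -0.02 -0.04] yaw units 0.015
top egg n 36 med [0.3884 0.3509 0.1408] zmax 0.1565
   ear pts 40 [0.3605 0.3962 0.1567] ang 125.8
   rim z 0.1282 slope deg x,y [0.37 0.5 ] 431
side egg n 324 med [0.3981 0.3465 0.1367] zmax 0.1561
   ear pts 182 [0.4352 0.2896 0.1559] ang -56.0
   rim z 0.1301 slope deg x,y [0.47 1.43] 482
front (np.float32(-60.39), 118, np.float32(0.0029)) back (np.float32(-60.1), 161, np.float32(0.0644))
```

Lifted about 10 cm, level, egg still. The worktop x direction is 29.7°. I turn the dish about its own centre by 95.4°, i.e. 11.93 units: 0.3 units per row with tx = 0.318 cm.

Request:
step_arm --plan '[{"translation": [0.053, 0, 0], "yaw": 0.05, "gripper": 0}, {"translation": [0.106, 0.001, 0], "yaw": 0.1, "gripper": 0}, {"translation": [0.159, 0.002, 0], "yaw": 0.15, "gripper": 0}, {"translation": [0.212, 0.003, 0], "yaw": 0.2, "gripper": 0}, {"translation": [0.265, 0.005, 0], "yaw": 0.25, "gripper": 0}, {"translation": [0.318, 0.007, 0], "yaw": 0.3, "gripper": 0}, {"translation": [0.318, 0.007, 0], "yaw": 0.3, "gripper": 0}, {"translation": [0.318, 0.007, 0], "yaw": 0.3, "gripper": 0}, {"translation": [0.318, 0.007, 0], "yaw": 0.3, "gripper": 0}, {"translation": [0.318, 0.007, 0], "yaw": 0.3, "gripper": 0}, {"translation": [0.318, 0.007, 0], "yaw": 0.3, "gripper": 0}, {"translation": [0.318, 0.007, 0], "yaw": 0.3, "gripper": 0}]'

```text
t: 24.78
position: [0.4195, 0.2617, 0.1567]
ee_rot: [-0.106, 0.994, 0.0, -0.0]
wrist_force: [-0.7, -1.1, -3.5]
width: 0.0079
grip_force: 38.0
```

```bash
python3 rel.py 0.338 0.298 0.157 29.7; python3 -c "
from h import *
from scipy.spatial.transform import Rotation as R
o=r.get_obs();M=R.from_quat(o['ee_rot']).as_matrix();print('centre',o['position']+.076*M[:,1],np.round(o['joint_pos'],2),np.round(o['qd'],2))"
```

```text
t 24.77 pos [0.4195 0.2617 0.1567] phi_y 102.17 tilt 0.0 F [-0.7 -1.1 -3.5] w 0.0079 g 38.0 q7 1.09
shift cm [ 7.21  5.26 -0.03] yaw units 9.059
centre [0.40352756 0.33604144 0.15668813] [-0.57  0.29 -0.1   2.    0.04  0.85  1.09] [-0.06 -0.04  0.06  0.06 -0.03 -0.02 -0.33]
```

Request:
step_arm --plan '[{"translation": [0.318, 0.007, 0], "yaw": 0.3, "gripper": 0}, {"translation": [0.318, 0.007, 0], "yaw": 0.3, "gripper": 0}, {"translation": [0.318, 0.007, 0], "yaw": 0.3, "gripper": 0}, {"translation": [0.318, 0.007, 0], "yaw": 0.3, "gripper": 0}, {"translation": [0.318, 0.007, 0], "yaw": 0.3, "gripper": 0}, {"translation": [0.318, 0.007, 0], "yaw": 0.3, "gripper": 0}, {"translation": [0.318, 0.007, 0], "yaw": 0.3, "gripper": 0}, {"translation": [0.318, 0.007, 0], "yaw": 0.3, "gripper": 0}, {"translation": [0.318, 0.007, 0], "yaw": 0.3, "gripper": 0}, {"translation": [0.318, 0.007, 0], "yaw": 0.3, "gripper": 0}, {"translation": [0.318, 0.007, 0], "yaw": 0.3, "gripper": 0}, {"translation": [0.318, 0.007, 0], "yaw": 0.3, "gripper": 0}]'

```text
t: 26.28
position: [0.3817, 0.2632, 0.1567]
ee_rot: [0.145, 0.989, -0.0, -0.0]
wrist_force: [-0.7, 0.5, -2.8]
width: 0.0076
grip_force: 38.0
```

```bash
python3 rel.py 0.338 0.298 0.157 29.7; python3 -c "
from h import *
from scipy.spatial.transform import Rotation as R
o=r.get_obs();M=R.from_quat(o['ee_rot']).as_matrix();print('centre',o['position']+.076*M[:,1],np.round(o['joint_pos'],2),np.round(o['qd'],2))"
```

```text
t 26.27 pos [0.3817 0.2632 0.1567] phi_y 73.37 tilt 0.01 F [-0.7  0.5 -2.8] w 0.0076 g 38.0 q7 0.56
shift cm [ 5.19  2.08 -0.03] yaw units 5.459
centre [0.40348955 0.33603251 0.15668312] [-0.68  0.24 -0.03  2.07  0.01  0.83  0.56] [-0.08 -0.03  0.04  0.04 -0.01 -0.01 -0.36]
```

Request:
step_arm --plan '[{"translation": [0.318, 0.007, 0], "yaw": 0.3, "gripper": 0}, {"translation": [0.318, 0.007, 0], "yaw": 0.3, "gripper": 0}, {"translation": [0.318, 0.007, 0], "yaw": 0.3, "gripper": 0}, {"translation": [0.318, 0.007, 0], "yaw": 0.3, "gripper": 0}, {"translation": [0.318, 0.007, 0], "yaw": 0.3, "gripper": 0}, {"translation": [0.318, 0.007, 0], "yaw": 0.3, "gripper": 0}, {"translation": [0.318, 0.007, 0], "yaw": 0.3, "gripper": 0}, {"translation": [0.318, 0.007, 0], "yaw": 0.3, "gripper": 0}, {"translation": [0.318, 0.007, 0], "yaw": 0.3, "gripper": 0}, {"translation": [0.318, 0.007, 0], "yaw": 0.3, "gripper": 0}, {"translation": [0.318, 0.007, 0], "yaw": 0.3, "gripper": 0}, {"translation": [0.318, 0.007, 0], "yaw": 0.3, "gripper": 0}]'

```text
t: 27.78
position: [0.3493, 0.2826, 0.1567]
ee_rot: [0.386, 0.922, -0.0, -0.0]
wrist_force: [0.4, -0.2, -2.4]
width: 0.0076
grip_force: 38.0
```

Request:
step_arm --plan '[{"translation": [0.318, 0.007, 0], "yaw": 0.3, "gripper": 0}, {"translation": [0.318, 0.007, 0], "yaw": 0.3, "gripper": 0}, {"translation": [0.318, 0.007, 0], "yaw": 0.3, "gripper": 0}, {"translation": [0.265, 0.005, 0], "yaw": 0.25, "gripper": 0}, {"translation": [0.244, 0.004, 0], "yaw": 0.23, "gripper": 0}, {"translation": [0.212, 0.003, 0], "yaw": 0.2, "gripper": 0}, {"translation": [0.159, 0.002, 0], "yaw": 0.15, "gripper": 0}, {"translation": [0.106, 0.001, 0], "yaw": 0.1, "gripper": 0}, {"translation": [0.053, 0, 0], "yaw": 0.05, "gripper": 0}, {"translation": [0, 0, 0], "yaw": 0, "gripper": 0}, {"translation": [0, 0, 0], "yaw": 0, "gripper": 0}, {"translation": [0, 0, 0], "yaw": 0, "gripper": 0}]'

```text
t: 29.28
position: [0.3377, 0.2984, 0.1566]
ee_rot: [0.502, 0.865, -0.0, -0.0]
wrist_force: [-0.1, -0.3, -3.1]
width: 0.0083
grip_force: 38.0
```

```bash
python3 rel.py 0.338 0.298 0.157 29.7; python3 chk.py .404 .336 0.1
python3 - <<'E'
from h import *
t=dict(np.load("top_last.npz"))["frame"];s=dict(np.load("side_last.npz"))["frame"]
cv2.imwrite("pics/final.png",np.hstack([cv2.resize(t[100:300,200:466],(400,300)),cv2.resize(s[80:280,200:466],(400,300))]))
E
```

```text
t 29.27 pos [0.3377 0.2984 0.1566] phi_y 29.68 tilt 0.0 F [-0.1 -0.3 -3.1] w 0.0083 g 38.0 q7 -0.3
shift cm [-0.05  0.   -0.04] yaw units -0.002
top egg n 82 med [0.4184 0.3512 0.1397] zmax 0.1486
   ear pts 40 [0.4695 0.3733 0.1567] ang 29.6
   rim z 0.1281 slope deg x,y [0.23 0.05] 526
side egg n 294 med [0.4061 0.3574 0.138 ] zmax 0.1603
   ear pts 147 [0.3448 0.3132 0.1572] ang -158.9
   rim z 0.1303 slope deg x,y [0.06 0.84] 471
```

View pics/final.png

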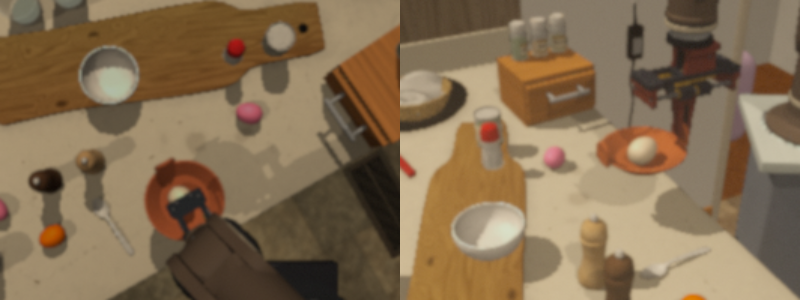

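The picture shows the drawer shut (side crop (545,95)), the dish held level, and the free ear at top crop (165,172), measured at 29.6°. The egg is still in the middle and the mills, shaker and spoon are unmoved. I check the drawer numerically, then hand in.

Run:
```python
from h import *
a=np.radians(-55.8);X=np.array([np.cos(a),np.sin(a)]);Y=np.array([-X[1],X[0]]); ds=[]
for n in("top","side"):
    m=[]
    for f in (f"{n}0.npz",f"{n}_last.npz"):
        c=dict(np.load(f));p=cloud(c)[c["depth"]>0];s=p[:,:2]@X;t=p[:,:2]@Y
        k=(s>.16)&(s<.34)&(abs(t-.485)<.04)&(p[:,2]>.068)&(p[:,2]<.088); m.append(np.percentile(s[k],5))
    ds.append(m[1]-m[0]); print(n,np.round(m,4),"bar travel",round(ds[-1],4))
if min(ds)>.094: print(r.hand_in())
```

```text
top [0.1766 0.2784] bar travel 0.1018
side [0.1742 0.2779] bar travel 0.1037
the job is handed in; nothing more can be done
None
```

The job is handed in: the timer stands in the shut drawer, and the dish is held level about 10 cm up with its free ear pointing straight across the worktop and the egg in the middle.

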